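# Find the hidden port of the dry-block heater with the temperature probe

## Task

Take the temperature probe out of its stand and set its tip lightly on the heater's bare cover right beside the display end, where there is never a port. Feel along the cover's centre line with the tip, pressing only a few newtons and never as much as 25, until it drops through the hidden shutter; seat the probe fully home with its collar down on the cover, upright, and let go. Do not disturb the other things on the bench.

Things in the scene. Friction and masses are not known exactly. Their poses are not given: they have to be found in the camera images.
- heater: Dry-block heater, fixed: low grey box, 84 mm (its x) by 180 mm (its y, the long way), 70 mm high; origin at the centre of its underside, z up. A plain aluminium cover lies sunk between two raised end bezels (47 mm long each, tops 4 mm above the cover); the rims beside the cover's long edges are 1 mm above it.
- cover (a point): Centre of the cover's visible upper face, 66 mm above the bench; axes as the heater's. The face shows from y -43 to +43 mm and x -29 to +29 mm. Somewhere on its long centre line (x = 0) is the only opening, the probe port: its centre lies anywhere from y = -18 to +26 mm, different each time and not reported. The rest of the cover is rigid and does not move.
- display_end (a point): Middle of the top of the bezel at the cover's -y end, 70 mm above the bench, y = -66 mm: the bezel with a black display and four round white keys. The other bezel is bare. The port is 14 mm square, sides along x and y, closed by a flush shutter of the cover's metal, so it is not seen. The shutter yields to under 0.5 N straight down, up to 30 mm, and springs back after.
- probe: Cordless temperature probe, about 140 g, 89 mm tall, upright in its stand. Origin at the tip, z up. Steel stem 9 mm thick with round nose, z 0 to 25 mm; steel collar 30 mm across, z 25 to 29 mm; white square grip 24x24 mm, flats across its x and y, z 29 to 89 mm. Home in the port, the collar lies on the cover and the tip is 25 mm below it; its weight holds the shutter open.
- probe_tip (a point): The lowest point of the probe's round nose; axes as the probe's.
- stand: White parking block, fixed, 60x60x40 mm, origin at the centre of its underside, z up. The probe's stem hangs in an 11.5 mm hole in the middle of its top (34 mm deep) with the collar resting on the top, the tip 15 mm above the bench; lift the probe straight up 35 mm or more to free it.
- weigh_boat: Small white square weighing boat with seeds, 62x62x14 mm, loose bystander; origin at the centre of its underside.
- timer: White bench timer with display and three keys, 62x66x17 mm, loose bystander; origin at the centre of its underside.
- forceps: Steel forceps, 23x128x10 mm, loose bystander; origin at the centre of its underside.
- marker: White felt marker with dark cap, 13x138x14 mm, loose bystander; origin at the centre of its underside.
Things that resemble listed ones, but are neither listed nor needed, are in the scene too. Leave any turquoise look-alike of the probe alone.

How it is judged:
By the outcome, as a careful person would: the job done as asked, in the order asked, and still so for the second after the job is handed in, with the robot touching nothing.
It also fails if it takes over 72 s, if anything falls off the work surface, if the arm or the gripper's body presses on something with over 40 N, if the wrist force passes 120 N, or if a joint passes its speed limit or range.

## Robot

A 7-joint arm with a two-finger parallel gripper is mounted at the origin on the work surface; the furniture and walls round the work are solid. World frame = base frame: x ahead of the robot, y to its left, z up, the work surface at z = 0. Lengths are in m, angles in rad, forces in N, time in s.
With the tool pointing down it reaches from about 0.4 to 0.875 m from the base axis. Payload 19.3 kg.
Tool frame: the origin (TCP) lies midway between the tips of the shut fingers; the grasp point (between the pads) lies 19 mm behind it (arm.pinch_z is the distance from the TCP to the grasp point, in m); z points along the fingers, y is the line along which they close (so a half turn about z gives the same grasp; the last joint's range is limited). The gripper opens to 85 mm and grips with 20 to 120 N. Pads are 22 mm wide; open, the fingers measure 114 mm over their backs; the gripper's body (76 mm by 85 mm) begins 54 mm behind the grasp point. The pads swing forward as they close: fully open they stand 13 mm farther back than shut.
Start: joints at [-1.265, 0.521, -0.036, 1.599, 0.021, 1.021, -0.113], TCP at [0.229, 0.581, 0.209] pointing down, gripper open.
Joint ranges: [-2.91, 2.91], [-0.3, 2.13], [-1.5, 1.42], [0.17, 2.43], [-1.26, 4.41], [0.16, 1.93], [-2.52, 2.52]. Speed limits (rad/s): [1.89, 1.89, 2.39, 2.39, 3.01, 3.01, 3.01].

## Interface

Orientations are given as [roll, pitch, yaw] about the fixed x, y, z axes, in that order (R = Rz(yaw) Ry(pitch) Rx(roll)).
In Python, from cell import arm gives the robot as it stands. Calls block until the motion is done:
- arm.move_to(position, orientation): joint-space move of the TCP to a pose.
- arm.movel(position, rotation=None, v=0.15): straight line of the TCP; rotation=None keeps the orientation; v is the mean speed in m/s.
- arm.movej(angles): joint-space move.
- arm.open() and arm.grab(strength=None): open the fingers fully, or close them until they stop; strength is the grip in N (None keeps the last).
- arm.pause(seconds).
- arm.ik(position, orientation): joint angles nearest the present ones, or None.
- arm.get_obs(): the state.
- arm.snapshot(name): name is "scene" or "top"; returns a dict with "img" (400x640x3 uint8, red, green, blue), "camera_matrix" (3x3 intrinsics, pixels), "pose" (4x4, takes a point from camera to world coordinates). Camera axes: x right, y down, z forward; pixel columns grow to the right and rows downward; lengths in m; the calibration is good to about 2 mm. A picture is of the moment at which its call begins. There is no depth.
A pose or a line that the arm cannot do raises arm.IKError and nothing moves.
- arm.close_job(): hands the job in; it is judged then, once.
Trained networks look in the newest picture that a camera, given by its name, has taken for a name from the list of things; names that differ only in an ending like _2 or _b are one class to them, and where a whole thing is asked for, a point or a joint stands for the part that bears it (a point fixed in the world has none). Each returns a list of dicts, best first, with "p" (0 to 1); they miss things now and then, are a little off and sometimes report something else, mostly with a low value. They report only what shows in the picture. A call takes as long as a camera call. They do not tell look-alikes from the thing itself.
- arm.search_frame(camera, thing): "bbox" ([left, top, width, height] in pixels, round what is visible of it).
The state is a dict: "time_s": time; "joint_pos": joint angles; "dq": joint speeds; "joint_torque": joint torques, N m; "eef_pos": TCP position; "tcp_rot": TCP orientation; "ft_force": force on the tool from outside, world axes, zero at the start; "moment": the same for the moment, N m; "grip_width": finger opening in m; "grip_force": force on a finger pad.
Only numpy, scipy, OpenCV 4.12 (cv2) and the standard library are available. Lean on these libraries where they do the work, as an engineer would, in place of code of your own. Each camera call takes 0.05 s, during which the arm holds its last target. There are 200 camera calls.

## Working session

There is one attempt and no reset: what is moved stays moved. The work goes in short steps, each a Python script; the robot and the scene stay as the last script left them, time stands still between calls to the robot, and variables do not carry over. Pictures are saved under pics/ and viewed, at most 10 in all, crops included, and the job is handed in when it is done.

```bash
mkdir -p pics; ls; python3 - <<'E'
from cell import arm
import cv2,numpy as np
for n in("scene","top"):
    s=arm.snapshot(n); cv2.imwrite(f"pics/{n}0.png",s["img"][:,:,::-1])
    print(n,s["camera_matrix"].tolist(),np.round(s["pose"],4).tolist())
    for t in("heater","probe","stand","display_end","cover"):
        print(t,[(d["bbox"],round(d["p"],2)) for d in arm.search_frame(n,t)][:4])
o=arm.get_obs();print(o)
E
```

```text
pics
scene [[410.04368622443354, 0.0, 320.530537515107], [0.0, 410.04368622443354, 200.10398017008382], [0.0, 0.0, 1.0]] [[0.6962, -0.5752, 0.4294, 0.1454], [-0.7176, -0.5423, 0.437, -0.2958], [-0.0185, -0.6124, -0.7903, 0.8902], [0.0, 0.0, 0.0, 1.0]]
heater [([253.7, 159.2, 74.9, 52.7], 0.62), ([279.8, 139.1, 24.5, 21.7], 0.6)]
probe [([363.8, 210.4, 17.7, 27.7], 0.59), ([382.5, 187.3, 14.0, 26.2], 0.57), ([398.4, 228.2, 10.8, 25.2], 0.54)]
stand [([356.1, 224.4, 33.5, 28.2], 0.75), ([254.2, 160.9, 72.6, 49.8], 0.56)]
display_end [([254.7, 159.7, 74.7, 49.4], 0.73)]
cover [([256.0, 160.9, 72.6, 48.5], 0.57)]
top [[393.1313182169922, 0.0, 319.6526529718774], [0.0, 393.1313182169922, 202.897271417584], [0.0, 0.0, 1.0]] [[0.1554, -0.9672, 0.2009, 0.4124], [-0.9878, -0.1533, 0.0261, 0.1266], [0.0055, -0.2025, -0.9793, 0.8967], [0.0, 0.0, 0.0, 1.0]]
heater [([222.5, 161.5, 88.8, 59.7], 0.63)]
probe [([369.9, 143.6, 15.6, 24.6], 0.81), ([377.5, 183.6, 15.4, 14.7], 0.72), ([412.7, 181.8, 19.3, 13.8], 0.61)]
stand [([361.7, 178.8, 32.1, 33.9], 0.96)]
display_end [([221.3, 163.7, 93.4, 59.4], 0.81)]
cover [([223.7, 161.9, 86.8, 61.0], 0.97)]
{'time_s': 0.6, 'joint_pos': array([-1.26523289,  0.5214008 , -0.03630027,  1.59951504,  0.02122649,
        1.02106396, -0.11280386]), 'dq': array([ 9.00426230e-04, -5.99924858e-04,  9.25410037e-05, -1.58630864e-03,
        9.08467988e-04, -8.68279137e-04, -1.77142407e-04]), 'joint_torque': array([-2.28662248e-03, -9.26520467e+01,  1.97776951e+00, -3.70148170e+01,
        1.82616175e-02,  2.28447265e-03,  9.61931573e-05]), 'eef_pos': array([0.22939223, 0.581377  , 0.20898489]), 'tcp_rot': array([-3.14159257e+00,  2.08128757e-05,  2.76579679e+00]), 'ft_force': array([ 0.69853661, -0.18285063, -0.32505918]), 'moment': array([ 0.01972821, -0.03894494, -0.02253322]), 'grip_force': 0.0, 'grip_width': 0.08555138996886409}
```

```bash
python3 - <<'E'
import cv2,numpy as np
a=cv2.imread("pics/scene0.png")[120:300,220:460];b=cv2.imread("pics/top0.png")[110:260,200:440]
cv2.imwrite("pics/a.png",cv2.resize(a,None,fx=3.3,fy=3.3,interpolation=cv2.INTER_CUBIC))
cv2.imwrite("pics/b.png",cv2.resize(b,None,fx=3.3,fy=3.3,interpolation=cv2.INTER_CUBIC))
E
```

```text
(no output)
```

View pics/a.png

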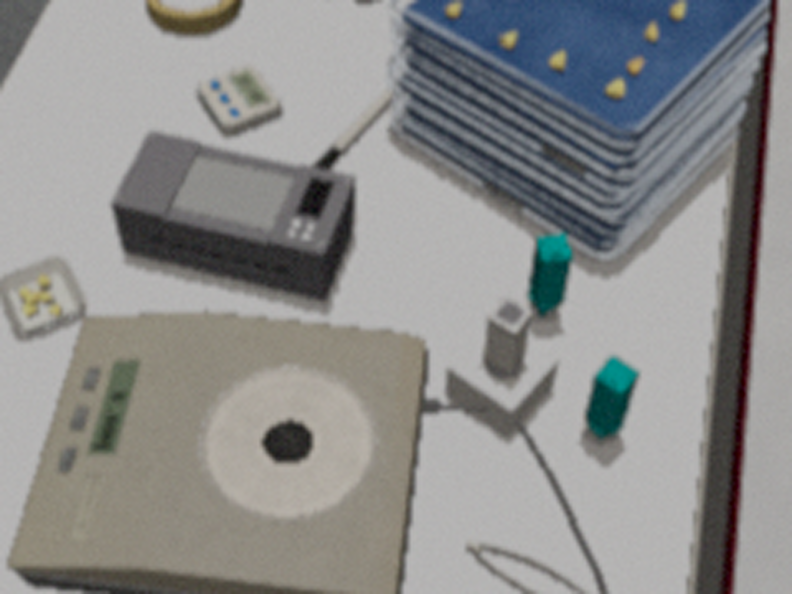

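View pics/b.png

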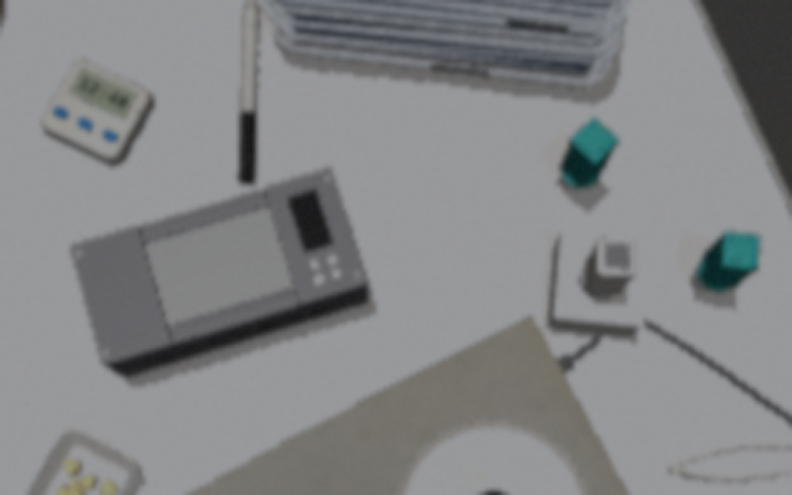

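View pics/top0.png

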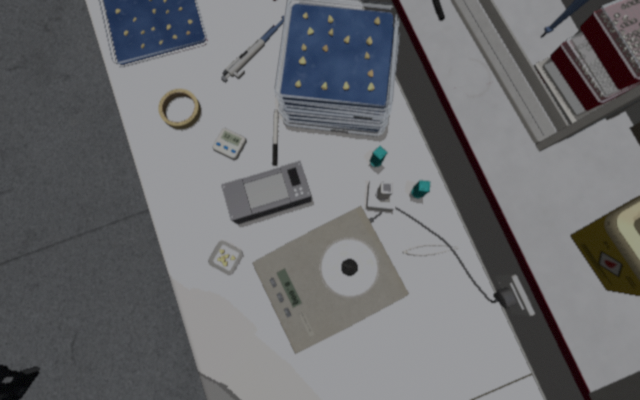

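Scene: white/grey-topped probe sits in the white stand (top view about (387,187)), with two turquoise look-alikes at (379,156) and (422,187). The heater is at (267,191) with its display end on the right (world -y). Next I fit the poses.

```bash
cat > h.py <<'E'
import numpy as np,cv2
from scipy.optimize import least_squares
def proj(s,P):
    T=np.linalg.inv(s["pose"]);p=np.atleast_2d(P)@T[:3,:3].T+T[:3,3]
    q=p@s["camera_matrix"].T;return q[:,:2]/q[:,2:]
def ray(s,uv,z):
    d=s["pose"][:3,:3]@np.linalg.solve(s["camera_matrix"],[uv[0],uv[1],1]);o=s["pose"][:3,3]
    return o+d*(z-o[2])/d[2]
def tri(ss,uvs):
    A=np.zeros((3,3));b=np.zeros(3)
    for s,uv in zip(ss,uvs):
        d=s["pose"][:3,:3]@np.linalg.solve(s["camera_matrix"],[uv[0],uv[1],1]);d/=np.linalg.norm(d)
        M=np.eye(3)-np.outer(d,d);A+=M;b+=M@s["pose"][:3,3]
    return np.linalg.solve(A,b)
def loc(x,y,a,P):
    c,s_=np.cos(a),np.sin(a);P=np.asarray(P,float);return np.c_[x+c*P[:,0]-s_*P[:,1],y+s_*P[:,0]+c*P[:,1],P[:,2]]
E
python3 - <<'E'
from cell import arm
from h import *
S={n:arm.snapshot(n) for n in("scene","top")};np.save("S.npy",S,allow_pickle=True)
oa=lambda u,v:np.array([220+u/3.3,120+v/3.3])-.35
ob=lambda u,v:np.array([200+u/3.3,110+v/3.3])-.35
ss=[S["scene"],S["top"]]
# heater top corners [+x+y, +x-y, -x-y,-x+y]
A=[oa(*p) for p in[(152,132),(355,178),(325,250),(115,205)]];B=[ob(*p) for p in[(73,246),(332,168),(368,288),(105,361)]]
for a,b in zip(A,B):print("tri",tri(ss,[a,b]).round(4),ray(ss[0],a,.07).round(4),ray(ss[1],b,.07).round(4))
H=[[.042,.09,.07],[.042,-.09,.07],[-.042,-.09,.07],[-.042,.09,.07]]
for sel in([0],[1],[0,1]):
    f=lambda q:np.concatenate([(proj(ss[i],loc(*q,H))-[A,B][i]).ravel() for i in sel])
    r=least_squares(f,[.5,.2,0.]);print("corner fit",sel,r.x.round(4),np.abs(r.fun).max().round(2))
print("probe top",tri(ss,[oa(513,311),ob(618,256)]).round(4),ray(ss[0],oa(513,311),.104).round(4),ray(ss[1],ob(618,256),.104).round(4))
for a,b in(((552,242),(596,140)),((615,375),(741,250))):print("teal top",tri(ss,[oa(*a),ob(*b)]).round(4))
print("stack near corner top/base",ray(ss[0],oa(610,258),0).round(3),tri(ss,[oa(630,135),ob(270,5)]).round(3))
# stand top corners (top view)
for p in((560,235),(553,320),(637,327)):print("stand",ray(ss[1],ob(*p),.04).round(4))
q=r.x
# cover photometric refine, per camera
for n,s in S.items():
    g=cv2.GaussianBlur(cv2.cvtColor(s["img"],cv2.COLOR_RGB2GRAY),(0,0),.5).astype(float);K=8
    x0,y0=proj(s,loc(*q,H)).min(0).astype(int);x1,y1=proj(s,loc(*q,H)).max(0).astype(int)+1
    win=g[y0:y1,x0:x1];reg=np.zeros((y1-y0,x1-x0),np.uint8)
    cv2.fillConvexPoly(reg,(proj(s,loc(*q,[[.036,.065,.067],[.036,-.052,.067],[-.036,-.052,.067],[-.036,.065,.067]]))-[x0,y0]).round().astype(np.int32),1)
    C=[[.029,.043,.066],[.029,-.043,.066],[-.029,-.043,.066],[-.029,.043,.066]]
    def res(p):
        m=np.zeros(((y1-y0)*K,(x1-x0)*K),np.uint8)
        pts=(proj(s,loc(*p,C))-[x0,y0]+.5)*K
        cv2.fillConvexPoly(m,(pts*16).round().astype(np.int32),255,cv2.LINE_AA,4)
        m=cv2.GaussianBlur(cv2.resize(m,(x1-x0,y1-y0),interpolation=cv2.INTER_AREA).astype(float)/255,(0,0),.8)[reg>0]
        X=np.c_[m,np.ones_like(m)];c=np.linalg.lstsq(X,win[reg>0],rcond=None)[0];return X@c-win[reg>0]
    from scipy.optimize import minimize
    rr=minimize(lambda p:(res(p)**2).mean(),q,method="Nelder-Mead",options=dict(initial_simplex=q+np.array([[0,0,0],[.004,0,0],[0,.004,0],[0,0,.04]])))
    print(n,"cover fit",rr.x.round(4),rr.fun.round(2))
E
```

```text
tri [0.589  0.3647 0.0704] [0.5886 0.3653 0.07  ] [0.5897 0.3644 0.07  ]
tri [0.6679 0.2059 0.0709] [0.6674 0.2069 0.07  ] [0.6691 0.2054 0.07  ]
tri [0.591  0.1675 0.08  ] [0.5977 0.1727 0.07  ] [0.5921 0.1687 0.07  ]
tri [0.5181 0.3298 0.0654] [0.5156 0.3266 0.07  ] [0.518  0.3284 0.07  ]
corner fit [0] [0.5925 0.2682 0.4725] 1.14
corner fit [1] [0.5923 0.2667 0.4498] 1.14
corner fit [0, 1] [0.5923 0.2672 0.4572] 1.76
probe top [0.6289 0.0152 0.1076] [0.6313 0.0166 0.104 ] [0.6298 0.0148 0.104 ]
teal top [0.7049 0.0379 0.0984]
teal top [ 0.6495 -0.0646  0.087 ]
stack near corner top/base [0.793 0.034 0.   ] [ 0.885  0.202 -0.037]
stand [0.6558 0.0467 0.04  ]
stand [0.5964 0.0437 0.04  ]
stand [ 0.6004 -0.0128  0.04  ]
scene cover fit [0.592  0.2705 0.4648] 26.83
top cover fit [0.5928 0.2681 0.4662] 8.4
```

Both views agree: the heater is at about (0.5925, 0.2685) with yaw 0.466, and the probe at (0.630, 0.0155) with yaw ~0.06. Closing along the probe's y keeps the fingers clear of both look-alikes, so I'll grasp that way.

```bash
python3 - <<'E'
from cell import arm
from h import *
p=[.6295,.0155];R=[np.pi,0,np.pi+.06]
print(arm.ik([*p,.062],R), arm.ik([.58,.27,.15],[np.pi,0,.4655+np.pi/2]))
arm.move_to([*p,.20],R);print(arm.get_obs()["time_s"])
s=arm.snapshot("scene");cv2.imwrite("pics/ab.png",cv2.resize(s["img"][130:270,300:460,::-1],None,fx=4,fy=4,interpolation=cv2.INTER_CUBIC))
E
```

```text
[-0.12156583  0.70626849  0.00431778  1.69731811 -0.00416491  0.73801497
  1.51559666] [-0.65238906  0.61699398  0.18936594  1.62186346 -0.13776419  0.91582609
  0.05243198]
3.1583
```

View pics/ab.png

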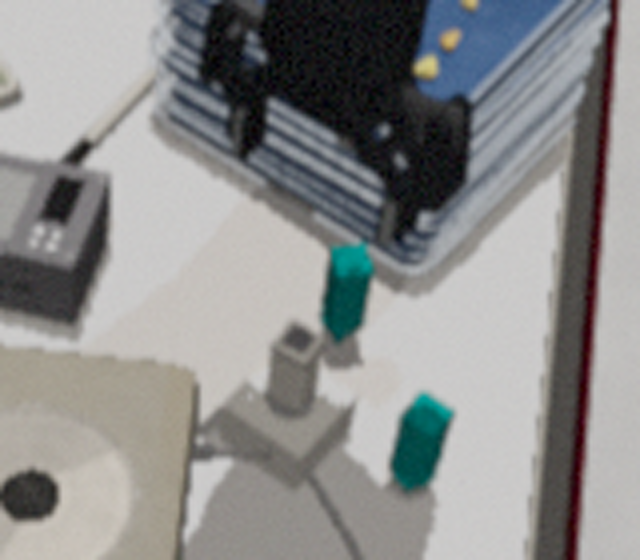

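The gripper hovers above the probe, which stands at about pixel (295,370) of the crop. The fingers straddle it, and the look-alikes at (348,290) and (422,440) lie outside their paths. Descending.

```bash
python3 - <<'E'
from cell import arm
from h import *
p=[.6295,.0155]
arm.movel([*p,.10],v=.12);arm.movel([*p,.062],v=.06)
o=arm.get_obs();print(o["ft_force"],o["eef_pos"])
arm.grab(60);o=arm.get_obs();print(o["grip_width"],o["grip_force"],o["ft_force"],o["eef_pos"])
arm.movel([*p,.085],v=.06);o=arm.get_obs();print(o["grip_width"],o["ft_force"])
arm.movel([*p,.18],v=.12);o=arm.get_obs();print(o["grip_width"],o["ft_force"],o["time_s"])
q=[.5923,.2685,.4655]
t=loc(*q,[[0,-.034,0]])[0]
arm.move_to([t[0],t[1],.20],[np.pi,0,q[2]+np.pi/2])
arm.movel([t[0],t[1],.066+.047+.012],v=.1)
o=arm.get_obs();print(o["grip_width"],o["ft_force"],o["time_s"],o["eef_pos"],o["tcp_rot"])
ims=[]
for n in("scene","top"):
    s=arm.snapshot(n);
    P=loc(*q,[[0,-.034,.066]])
    print(n,proj(s,np.r_[P,[[t[0],t[1],.078]]]).round(1).tolist())
    im=s["img"][125:225,230:350] if n=="scene" else s["img"][130:230,210:330]
    ims.append(cv2.resize(im[:,:,::-1],(396,330),interpolation=cv2.INTER_CUBIC)[:, :])
cv2.imwrite("pics/c.png",np.hstack(ims))
np.save("S2.npy",{n:arm.snapshot(n) for n in("scene","top")},allow_pickle=True)
E
```

```text
[-0.29962403  0.5019911   0.27507302] [0.62963947 0.01547386 0.06214091]
0.02258170959626672 59.36911940574646 [-1.52707038 -0.07117187  6.13036682] [0.62969428 0.01556371 0.06231057]
0.022746831552293977 [-0.47061002  0.66747756 -1.79705094]
0.022635593409942693 [-0.46661092 -0.25153832 -2.03583806] 7.0417
0.02309681091555687 [-0.64852039  0.44388645 -0.77318695] 9.2167 [0.60795915 0.23811307 0.12557903] [3.14073326e+00 1.30278176e-04 2.03618468e+00]
scene [[303.1, 180.9], [302.8, 177.9]]
top [[280.8, 185.6], [280.3, 184.2]]
```

View pics/c.png

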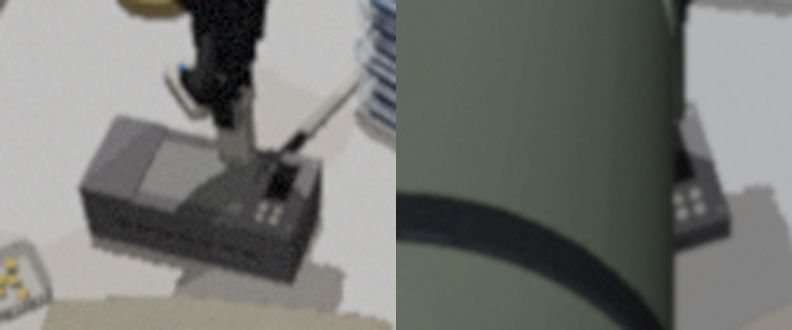

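The scene crop shows the probe held upright over the cover next to the display bezel, tip near (235,160). The top view is blocked by the arm. Lowering gently to touch.

```bash
cat >> h.py <<'E'
q=[.5923,.2685,.4655]
def W(x,y,z): return loc(*q,[[x,y,z]])[0]
def fz(arm,base=0,n=4):
    f=[]
    for _ in range(n): f.append(arm.get_obs()["ft_force"]);arm.pause(.01)
    return np.mean(f,0)-base
E
python3 - <<'E'
from cell import arm
from h import *
arm.pause(.3);base=fz(arm,0,20);np.save("base.npy",base);print(base,arm.get_obs()["time_s"])
z=.125
while z>.109:
    z-=.002 if z>.1165 else .0005
    arm.movel(W(0,-.034,z),v=.02)
    F=fz(arm,base);o=arm.get_obs()
    if z<.118:print(round(z,4),F.round(2),o["eef_pos"].round(5),round(o["time_s"],2))
    if F[2]>2:break
E
```

```text
[ 0.0431764  -0.09906086 -1.47955477] 9.8833
0.117 [ 0.36 -0.01  0.07] [0.60749 0.23809 0.11687] 11.02
0.115 [0.07 0.24 0.23] [0.6075  0.2381  0.11492] 11.3
0.1145 [ 0.12  0.35 -0.35] [0.60755 0.23813 0.11449] 11.58
0.114 [-0.08 -0.03  0.29] [0.60756 0.2381  0.11399] 11.87
0.1135 [-0.17  0.1   0.02] [0.60754 0.23811 0.11347] 12.15
0.113 [ 0.11 -0.24  1.66] [0.60764 0.23812 0.11308] 12.43
0.1125 [-1.24 -0.36  6.49] [0.60769 0.23816 0.11277] 12.72
```

Contact came at exactly the expected height, with 6 N reading. Easing to about 3 N and feeling along +y.

```bash
python3 - <<'E'
from cell import arm
from h import *
base=np.load("base.npy")
y,z=-.034,.1128;zs=z;mx=0;log=[]
arm.movel(W(0,y,z),v=.02)
while y<.031:
    y+=.0012
    arm.movel(W(0,y,z),v=.02)
    F=fz(arm,base,3);e=arm.get_obs()["eef_pos"];mx=max(mx,F[2]);log.append((round(y*1e3,1),round(z*1e3,2),F.round(1).tolist()))
    z+=np.clip((F[2]-3)*8e-5,-.0004,.0004)
    if z<zs-.0015 and F[2]<1.5:break
    if F[2]>12:break
for l in log[::3]+log[-5:]:print(l)
print(mx,y,z,e,arm.get_obs()["time_s"])
E
```

```text
(-32.8, 112.8, [0.2, -0.8, 5.4])
(-29.2, np.float64(113.05), [-0.2, -0.4, 2.1])
(-25.6, np.float64(112.96), [0.1, -0.1, 2.7])
(-22.0, np.float64(112.98), [0.3, -0.2, 3.0])
(-18.4, np.float64(112.99), [-0.0, -0.1, 3.6])
(-14.8, np.float64(112.96), [0.4, -0.3, 3.2])
(-11.2, np.float64(112.93), [-0.1, -0.1, 3.6])
(-7.6, np.float64(112.95), [0.3, -0.5, 3.5])
(-4.0, np.float64(112.96), [0.2, -0.3, 3.0])
(-0.4, np.float64(112.97), [-0.0, -0.3, 2.7])
(3.2, np.float64(112.96), [0.4, -0.5, 3.2])
(6.8, np.float64(112.95), [0.2, -0.1, 3.0])
(10.4, np.float64(112.96), [-0.3, 0.6, 1.4])
(14.0, np.float64(112.36), [0.1, 0.3, 0.5])
(17.6, np.float64(111.73), [0.4, 0.3, 0.3])
(14.0, np.float64(112.36), [0.1, 0.3, 0.5])
(15.2, np.float64(112.16), [0.3, -0.2, 0.4])
(16.4, np.float64(111.94), [0.2, 0.3, 0.3])
(17.6, np.float64(111.73), [0.4, 0.3, 0.3])
(18.8, np.float64(111.51), [-0.3, 0.1, 0.3])
5.421114013081425 0.018799999999999987 0.1112905975154131 [0.58382008 0.28536039 0.11148746] 25.0667
```

The contact force vanished at y ≈ +10.3 mm, which is the port edge. The port centre is therefore about +17.3 mm. Going there and lowering, with force checks.

```bash
python3 - <<'E'
from cell import arm
from h import *
base=np.load("base.npy")
y,z=.0173,.1112
arm.movel(W(0,y,z),v=.02)
while z>.0865:
    z-=.0015 if z>.0905 else .0006
    arm.movel(W(0,y,z),v=.03);F=fz(arm,base,3)
    print(round(z*1e3,2),F.round(1),arm.get_obs()["eef_pos"][2].round(5))
    if F[2]>4 or np.hypot(*F[:2])>4:break
print(arm.get_obs()["time_s"])
E
```

```text
109.7 [-0.2 -0.2  0.7] 0.1096
108.2 [-0.1  0.5  0. ] 0.1081
106.7 [-0.1  0.1  0.1] 0.10662
105.2 [-0.1  0.3  0.1] 0.10512
103.7 [-0.8 -0.4  0.9] 0.10364
102.2 [-0.6  0.3  0.3] 0.10213
100.7 [0.3 0.  0.4] 0.10066
99.2 [0.  0.3 0.7] 0.09913
97.7 [0.2 0.1 0.4] 0.09765
96.2 [0.3 0.1 0.8] 0.09613
94.7 [-0.3  0.3 -0.1] 0.09465
93.2 [-0.6  0.3  0.3] 0.09314
91.7 [-0.5  0.1  0.1] 0.09161
90.2 [-0.2  0.1  0.1] 0.09012
89.6 [0.5 0.3 0.2] 0.0896
89.0 [-0.4  0.1  0.6] 0.08899
88.4 [0.3 0.2 0.3] 0.08839
87.8 [-2.3 -0.4  8.8] 0.08832
30.2667
```

The collar landed at the expected height (probe 25 mm down). Easing off and releasing.

```bash
python3 - <<'E'
from cell import arm
from h import *
y=.0173
arm.movel(W(0,y,.0882),v=.02);print(fz(arm,np.load("base.npy")))
arm.open();arm.pause(.3)
arm.movel(W(0,y,.13),v=.06);arm.movel(W(0,y,.24),v=.15)
o=arm.get_obs();arm.movej(np.r_[o["joint_pos"][0]-.9,o["joint_pos"][1:]])
o=arm.get_obs();print(o["time_s"],o["grip_width"],o["ft_force"])
ims=[]
for n,(r,c) in(("scene",(100,210)),("top",(120,200))):
    s=arm.snapshot(n);print(n,proj(s,[W(0,y,.066+.064),W(0,y,.067)]).round(1).tolist())
    ims.append(cv2.resize(s["img"][r:r+130,c:c+130,::-1],(396,396),interpolation=cv2.INTER_CUBIC))
cv2.imwrite("pics/d.png",np.hstack(ims))
E
```

```text
[-1.08285807 -0.11247726  5.09236044]
35.25 0.08548318446309879 [ 0.53057823  0.02079517 -0.55495104]
scene [[282.7, 160.2], [284.8, 176.5]]
top [[253.4, 185.3], [258.1, 192.5]]
```

View pics/d.png

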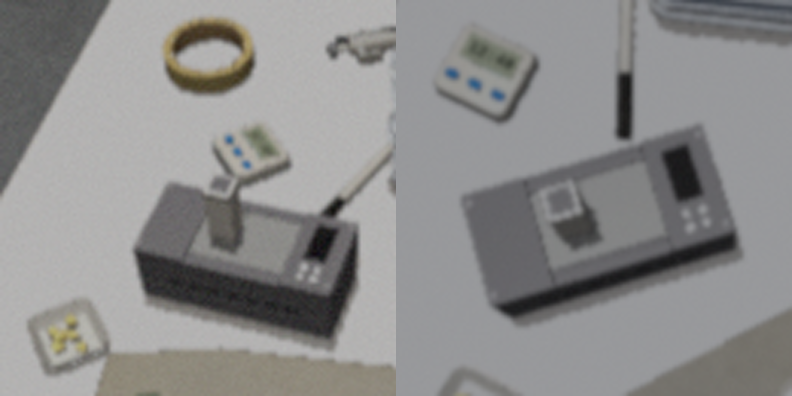

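The probe stands upright in the cover. Its top is at (222,186) in the scene crop and (163,203) in the top crop, against predictions of (221,183) and (163,199) for fully home. The bystanders have not moved.

```bash
python3 -c "
from cell import arm
print(arm.close_job())"
```

```text
the job is handed in; nothing more can be done
None
```

The probe is seated fully home and upright in the hidden port, about 17 mm from the cover's centre towards the bare end, and has been let go; the highest force I measured was about 9 N, the bystanders look unmoved, and the job was handed in at about 35 s.

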